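Clamp a workpiece in the T-track jig with a quarter-turn stop

TASK

Fix the drilled wooden slat in the plywood jig with the T-handled stop that is parked in the wooden block: lower the stop's hammer head into the open part of the T-track, slide the stop along the track so that its collar pushes the slat fully home and square against the dark fence, and keeping it pushed up, press the handle down against its spring, turn it a quarter turn clockwise (seen from above) to the stop and let it rise, so that the head grips under the track's lips and the slat is held tight between collar and fence. Push and press gently, by feel; leave the plain round dog in the block and the other things where they are.

Things in the scene. Friction and masses are not known exactly. Their poses are not given: they have to be found in the camera images.
- jig: Plywood board 150 (x) x 340 (y) x 22 mm, origin at the centre of its underside. A T-track is let in flush along its y axis at x = 0, full length: slot 14 mm wide, lips 4 mm thick, below them a channel 27 mm wide, 14 mm high. Dark wooden fence across the -y end, 18 mm above the board, face at y = -135 mm; the +y part of the track is open.
- workpiece: Pale smooth wooden slat with two drilled holes, 110 (x) x 60 (y) x 14 mm, about 0.12 kg, origin at the centre of its underside, lying loose on the board across the track, a little askew, at first 12 to 30 mm from the fence. Home, its origin is at y = -105 mm in the jig's frame. Some 8 to 17 N holds it tight against the fence; 25 N would mark it.
- tstop_grip (a point): Centre of the T-stop's black handle: a bar 46 (along x) x 15 (along y) x 26 mm high on a 13 mm boss; z up along the stem. 0.15 kg in all. Half a turn about z makes no difference. It is parked upright in a hole of the block, at any yaw. Fingertips 22 mm or more above tstop_foot clear collar and slat.
- tstop_foot (a point): Point on the T-stop's axis (axes as the handle), 47 mm below tstop_grip, at the underside of the collar when that is not pressed. In the jig's frame it is at z = 22 mm when the stop stands in the slot unlocked, and at 19 mm when it is locked (the spring then pulls the head up under the lips).
- tstop_collar: The T-stop's round aluminium collar, 40 mm across, 13 mm high, origin at the centre of its underside. It slides up the stem against a spring when the handle is pressed down: about 3.6 N to start, 12 N at 3 mm, and solid at 4.5 mm (16 N); do not force it beyond (35 N). It turns with the handle.
- tstop_head (a point): Centre of the T-stop's steel hammer head, 26 (along x, as the handle) x 12.6 x 8 mm high, edges hardly broken (0.3 mm); 5 mm below tstop_foot. With the collar on the board its top is still 3 mm up between the lips and cannot turn; pressed down over 3 mm it can. Corners stop it about 95 degrees clockwise from above (anticlockwise it jams at 45).
- rack: Wooden parking block, 66 (its x) x 135 (its y) x 28 mm, origin at the centre of its underside, with two holes of 33 mm, 18 mm deep, at y = +34 and -34 mm; T-stop and plain dog stand in them with their collars on its top.
- plain_dog: Plain round aluminium bench dog in the other hole: head 36 mm across and 16 mm high above the block; origin at the underside of its head. Bystander.
- electric_tape: Black roll of tape, 62 mm across, 19 mm high, lying on the far corner of the jig's +y end beside the track; origin at the centre of its underside. Bystander.
- marker: Black and white marker pen, 135 mm long, on the bench behind the jig; origin at the centre of its underside. Bystander.
- hex_key: Hex key, 89 mm long, on the bench in front of the block; origin at the centre of its underside. Bystander.
- side_pliers: Pliers with orange grips, 169 mm long, on the bench behind the block; origin at the centre of their underside. Bystander.
Mind the look-alikes: they are no part of the job. What is shaped like the part that bears tstop_grip but orange is not meant.

How it is judged:
By the outcome, as a careful person would: the job done as asked, in the order asked, and still so for the second after the job is handed in, with the robot touching nothing.
It also fails if it takes over 64 s, if anything falls off the work surface, if the arm or the gripper's body presses on something with over 40 N, if the wrist force passes 120 N, or if a joint passes its speed limit or range.

ROBOT

A 6-joint arm with a two-finger parallel gripper is mounted at the origin on a cart in front of the work surface, level with it; the furniture and walls round the work are solid. World frame = base frame: x ahead of the robot, y to its left, z up, the work surface at z = 0. Lengths are in m, angles in rad, forces in N, time in s.
With the tool pointing down it reaches from about 0.375 to 0.9 m from the base axis. Payload 3.1 kg.
Tool frame: the origin (TCP) lies at the very end of the fingers, on their centre line; the grasp point (between the pads) lies 19 mm behind it (grip_depth is the distance from the TCP to the grasp point, in m); z points along the fingers, y is the line along which they close (so a half turn about z gives the same grasp; the last joint's range is limited). The gripper opens to 85 mm and grips with 20 to 120 N. Pads are 22 mm wide; open, the fingers measure 114 mm over their backs; the gripper's body (76 mm by 85 mm) begins 54 mm behind the grasp point. The pads swing forward as they close: fully open they stand 13 mm farther back than shut.
Start: joints at [-1.315, 0.527, 1.433, -0, 1.181, -0.178], TCP at [0.263, -0.567, 0.231] pointing down, gripper open.
Joint ranges: [-3.08, 3.08], [-0.75, 2.2], [0.22, 2.44], [-1.43, 4.57], [0, 2.65], [-2.85, 2.85]. Speed limits (rad/s): [2.79, 2.79, 3.14, 3.14, 3.14, 3.14].

INTERFACE

Orientations are given as a unit quaternion [x, y, z, w].
In Python, from station import * gives the robot as it stands.
- The arm moves only by the tool apply_moves, never from a script. Its argument "plan" is a list of rows, each a list of 7 numbers: the shift along the tool's x, y, z in m, then the turn, a rotation vector about the tool's x, y, z in rad, then the gripper command: -1 is fully open, 1 is shut, values between are in proportion. In form: [[dx, dy, dz, wx, wy, wz, jaw], ...]. A call has 1 to 8 rows; each row shifts and turns the commanded pose from where the row before left it, along the tool's axes as they then stand; what a row does not reach is not made up. A row lasts 1/8 s, in which the tool goes at most 62.5 mm and 10.7 degrees, less where a joint would pass 70% of its speed; a pose out of reach is approached as far as the arm can. A call is refused whole if a number of a shift passes 0.0625 or a number of a turn 0.188, either way. A call with a gripper value outside its range is refused whole. The fingers move at their own pace and stop on an object; "force" is the grip in N (left out, the last holds). Time passes only in rows, so rows that do not move let the fingers close. It gives the time, the measured TCP pose, the force, the opening and the grip force at its end, in the units of the state.
- sense(): the state, without advancing time (a new reading comes with each control period).
- snapshot(name): name is "scene" or "top"; returns the picture (420x560x3 uint8, red, green, blue); there is no depth.
- calibration(name): a dict with "camera_matrix" (3x3 intrinsics, pixels), "R" (3x3) and "t" (3): a world point X has camera coordinates R X + t. Camera axes: x right, y down, z forward; pixel columns grow to the right and rows downward; lengths in m; the calibration is good to about 2 mm. A picture is of the moment at which its call begins. calibration takes no time and is no camera call.
- sign_off(): hands the job in; it is judged then, once.
The state is a dict: "t": time; "q": joint angles; "qd": joint speeds; "tau": joint torques, N m; "tcp_pos": TCP position; "tool_rot": TCP orientation; "force": force on the tool from outside, world axes, zero at the start; "ft_torque": the same for the moment, N m; "finger_gap": opening from 0.0 (shut) to 1.0 (fully open); "gripper_force": force on a finger pad.
Only numpy, scipy, OpenCV 4.12 (cv2) and the standard library are available. Lean on these libraries where they do the work, as an engineer would, in place of code of your own. Each camera call takes 0.05 s, during which the arm holds its last target. There are 200 camera calls.

## Working session

There is one attempt and no reset: what is moved stays moved. The work goes in short steps, Python scripts to look and compute and a tool call to move; the robot and the scene stay as the last step left them, time stands still between calls to the robot, and variables do not carry over. Pictures are saved under pics/ and viewed, at most 10 in all, crops included, and the job is handed in when it is done.

Besides the shell and the picture viewer there is one more tool, called after "Call:" as name([rows], argument=value, ...), one row to a line, values as JSON. apply_moves: Moves the arm, as the interface text tells. Its arguments: {"type":"object","properties":{"plan":{"type":"array"},"force":{"type":"number"}},"required":["plan"]}

```bash
mkdir -p pics; ls; python3 - <<'E'
from station import *
import cv2,numpy as np
for n in("scene","top"):
    im=snapshot(n); cv2.imwrite(f"pics/{n}0.png",im[:,:,::-1])
    c=calibration(n); print(n,np.round(c["camera_matrix"],1).tolist(),np.round(c["R"],4).tolist(),np.round(c["t"],4).tolist())
s=sense();print(s)
E
```

```text
pics
scene [[423.5, 0.0, 280.0], [0.0, 423.5, 213.8], [0.0, 0.0, 1.0]] [[-0.8434, -0.5372, -0.0106], [-0.3075, 0.4987, -0.8104], [0.4407, -0.6802, -0.5858]] [0.5547, 0.152, 0.8146]
top [[501.3, 0.0, 274.4], [0.0, 501.3, 210.3], [0.0, 0.0, 1.0]] [[0.0111, -0.9999, -0.0089], [-0.9829, -0.0093, -0.184], [0.1839, 0.0107, -0.9829]] [0.1654, 0.5277, 1.0278]
{'t': 0.1, 'q': array([-1.31451320e+00,  5.28361324e-01,  1.43376196e+00, -1.41151774e-05,
        1.18143784e+00, -1.78534660e-01]), 'qd': array([ 0.00246883, -0.00156956, -0.00379737, -0.00052144,  0.00107917,
       -0.00180239]), 'tau': array([-3.85066651e-04, -4.43304527e+01, -1.78586680e+01, -2.45695792e-04,
        3.86085041e-03, -4.28562188e-06]), 'tcp_pos': array([ 0.26311502, -0.56620395,  0.23044268]), 'tool_rot': array([ 9.76458576e-01,  2.15702759e-01, -4.47734663e-05, -9.83236264e-04]), 'force': array([ 0.08271738, -0.84693174,  0.83873991]), 'ft_torque': array([ 0.03019669, -0.00623888,  0.0058322 ]), 'gripper_force': 0.0, 'finger_gap': 0.9983007847464532}
```

View pics/top0.png

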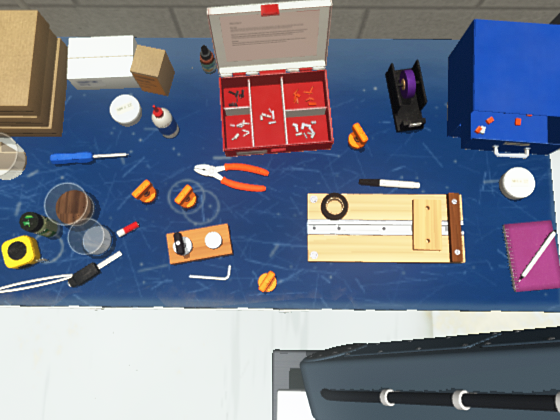

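View pics/scene0.png

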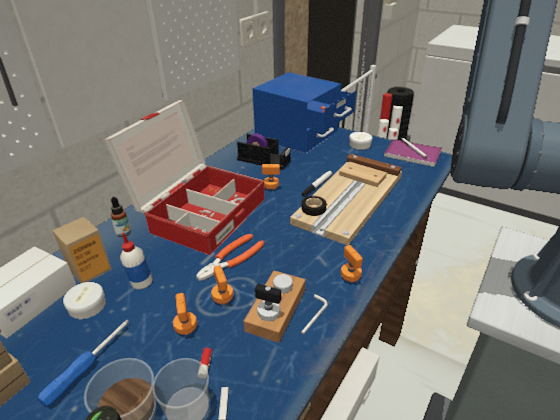

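Handle candidates in the top view are the black one in the block (179,243) and orange look-alikes at (145,191), (186,197), (267,282) and (358,136). By the description I choose the black one, and will check it in a close crop along with the jig.

```bash
python3 - <<'E'
import cv2,numpy as np
t=cv2.imread("pics/top0.png");s=cv2.imread("pics/scene0.png")
R=lambda a,w,h:cv2.resize(a,(w,h),interpolation=cv2.INTER_CUBIC)
a=R(t[185:275,300:475],787,405)   #4.5x
b=R(t[220:268,162:237],300,192)  #4x
c=R(s[265:341,240:315],192,195)
out=np.zeros((600,800,3),np.uint8); out[:405,:787]=a; out[406:598,:300]=b; out[405:600,310:502]=c
cv2.imwrite("pics/crop0.png",out)
E
```

```text
(no output)
```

View pics/crop0.png

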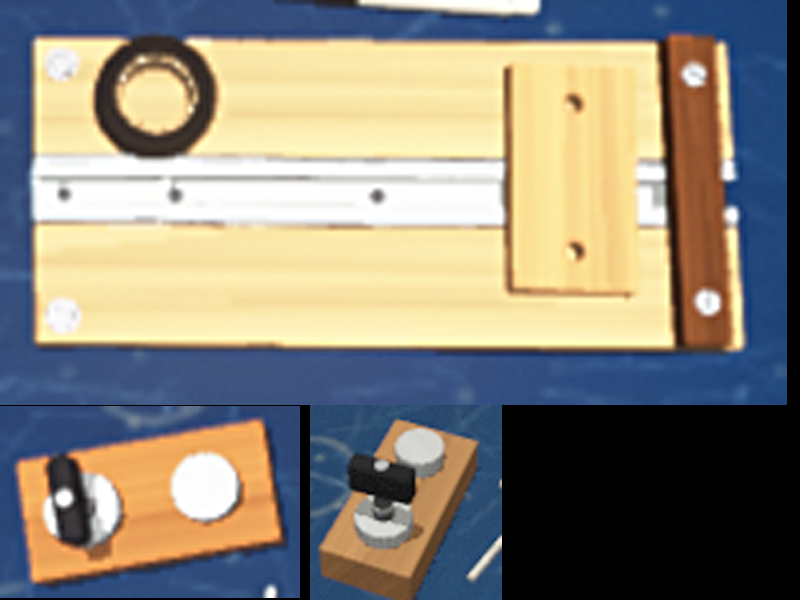

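The close crop confirms the black T-handle with aluminium collar in the block (top-view axis at (178,243)). The plain dog is at (213,241). The slat lies across the track, slightly askew, and the jig's long axis runs nearly along world y.

```bash
cat > h.py <<'E'
from station import *
import numpy as np,cv2
from scipy.spatial.transform import Rotation as Ro
def pw(n,u,v,z):
    c=calibration(n);R=np.array(c["R"]);t=np.array(c["t"]);K=np.array(c["camera_matrix"])
    d=R.T@np.linalg.solve(K,[u,v,1]);o=-R.T@t
    return o+d*(z-o[2])/d[2]
def st():
    s=sense();r=Ro.from_quat(s["tool_rot"]).as_matrix()
    print("t",s["t"],"tcp",np.round(s["tcp_pos"],4).tolist(),"yaw_y",round(np.degrees(np.arctan2(r[1,1],r[0,1])),2),"F",np.round(s["force"],1).tolist(),"T",np.round(s["ft_torque"],2).tolist(),"gap",round(s["finger_gap"],3),"g",round(s["gripper_force"],1),"zax",np.round(r[:,2],3).tolist(),"q6",round(s["q"][5],2))
    return s,r
E
python3 - <<'E'
from h import *
J=lambda u,v:(300+u/4.5,185+v/4.5)
P=[pw("top",*J(u,v),.022)[:2] for u,v in[(35,38),(727,42),(743,348),(35,345)]]
print(np.round(P,4).tolist(),np.round(np.mean(P,0),4))
a=P[0]-P[1];b=P[3]-P[2];print("yaw of jig +y",[np.degrees(np.arctan2(-k[0],k[1])) for k in(a,b)],np.linalg.norm(a),np.linalg.norm(b))
tr=[pw("top",*J(u,v),.022)[:2] for u,v in[(35,178),(505,179),(35,220),(505,226)]];print("track",np.round(tr,4).tolist())
S=[pw("top",*J(u,v),.036)[:2] for u,v in[(508,65),(637,65),(634,294),(510,291)]];print("slat",np.round(S,4).tolist(),np.round(np.mean(S,0),4))
f=[pw("top",*J(u,v),.040)[:2] for u,v in[(667,37),(680,347)]];print("fence",np.round(f,4).tolist())
print("stem top",pw("top",178,243,.088),pw("scene",267.7,288.4,.088))
print("collar",pw("top",183,245.5,.041),pw("scene",268.9,309.9,.041))
e=[pw("top",177,233,.088),pw("top",181,253.5,.088)];print("ends",e,np.linalg.norm(e[0]-e[1]),np.degrees(np.arctan2(*(e[0]-e[1])[[1,0]])))
st()
E
```

```text
[[0.5699, 0.0974], [0.5709, -0.2424], [0.4209, -0.2414], [0.4188, 0.0976]] [ 0.4951 -0.0722]
yaw of jig +y [np.float64(0.18230602633406714), np.float64(0.34966866854861345)] 0.3398261760380822 0.33903822307330117
track [[0.5, 0.0975], [0.5017, -0.1309], [0.4794, 0.0975], [0.4787, -0.13]]
slat [[0.5554, -0.1308], [0.556, -0.1931], [0.4448, -0.1862], [0.4456, -0.1274]] [ 0.5004 -0.1594]
fence [[0.5691, -0.207], [0.4195, -0.2052]]
stem top [0.44872793 0.36717743 0.088     ] [0.44812086 0.36578083 0.088     ]
collar [0.44901747 0.36577172 0.041     ] [0.44435698 0.36999148 0.041     ]
ends [array([0.46937999, 0.37020005, 0.088     ]), array([0.42724831, 0.36003916, 0.088     ])] 0.043339606537535644 13.559087989772387
t 0.1 tcp [0.2631, -0.5662, 0.2304] yaw_y -65.09 F [0.1, -0.8, 0.8] T [0.03, -0.01, 0.01] gap 0.998 g 0.0 zax [-0.001, 0.002, -1.0] q6 -0.18
```

Call:
apply_moves([
  [0, 0, 0, 0, 0, 0.0986, -1],
  [0, 0, 0, 0, 0, 0.0986, -1],
  [0.0378, -0.0441, 0, 0, 0, 0, -1],
  [0.0378, -0.0441, 0, 0, 0, 0, -1],
  [0.0378, -0.0441, 0, 0, 0, 0, -1],
  [0.0378, -0.0441, 0, 0, 0, 0, -1],
  [0.0378, -0.0441, 0, 0, 0, 0, -1],
  [0.0378, -0.0441, 0, 0, 0, 0, -1],
])

```text
t: 1.1
tcp_pos: [0.4219, -0.2544, 0.2311]
tool_rot: [0.993, 0.118, -0.0, -0.0]
force: [0.5, -0.8, 0.4]
finger_gap: 1.001
gripper_force: 0.0
```

Call:
apply_moves([
  [0.0378, -0.0441, 0, 0, 0, 0, -1],
  [0.0378, -0.0441, 0, 0, 0, 0, -1],
  [0.0378, -0.0441, 0, 0, 0, 0, -1],
  [0.0075, -0.058, 0, 0, 0, 0, -1],
  [0.0075, -0.058, 0, 0, 0, 0, -1],
  [0.0075, -0.058, 0, 0, 0, 0, -1],
  [0.0075, -0.058, 0, 0, 0, 0, -1],
  [0.0075, -0.058, 0, 0, 0, 0, -1],
])

```text
t: 2.1
tcp_pos: [0.4681, 0.1915, 0.2311]
tool_rot: [0.993, 0.118, -0.0, 0.0]
force: [1.0, 0.4, 0.3]
finger_gap: 0.999
gripper_force: 0.0
```

Call:
apply_moves([
  [0.0075, -0.058, 0, 0, 0, 0, -1],
  [0.0075, -0.058, 0, 0, 0, 0, -1],
  [0.0075, -0.05, 0, 0, 0, 0, -1],
  [0, 0, 0.03, 0, 0, 0, -1],
  [0, 0, 0.03, 0, 0, 0, -1],
  [0, 0, 0, 0, 0, 0, -1],
])

```text
t: 2.85
tcp_pos: [0.4494, 0.3555, 0.1688]
tool_rot: [0.993, 0.119, -0.003, 0.001]
force: [0.2, -0.0, -0.2]
finger_gap: 0.998
gripper_force: 0.0
```

```bash
python3 - <<'E'
from h import *
s,r=st(); d=np.array([.4485,.366,s["tcp_pos"][2]])-s["tcp_pos"]; print("todo tool",np.round(r.T@d,4))
im=snapshot("top")[200:290,140:260,::-1]; im2=snapshot("scene")[230:350,200:330,::-1]
o=np.zeros((600,800,3),np.uint8);o[:300,:400]=cv2.resize(im,(400,300));o[:369,400:]=cv2.resize(im2,(400,369));cv2.imwrite("pics/c1.png",o)
E
```

```text
t 2.85 tcp [0.4494, 0.3555, 0.1688] yaw_y -76.37 F [0.2, -0.0, -0.2] T [-0.05, -0.02, 0.02] gap 0.998 g 0.0 zax [-0.006, -0.003, -1.0] q6 1.81
todo tool [ 0.0016 -0.0104 -0.    ]
```

View pics/c1.png

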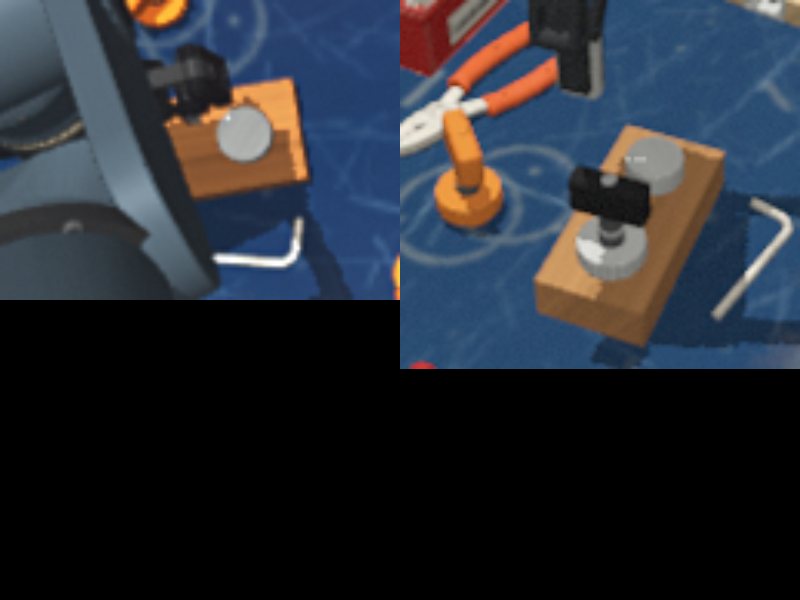

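The scene view shows the T-stop undisturbed (handle at about (268,290)) with the open fingers above it. Going down with the jaws half open.

Call:
apply_moves([
  [0.0015, -0.0105, 0, 0, 0, 0, 0],
  [0, 0, 0.035, 0, 0, 0, 0],
  [0, 0, 0.035, 0, 0, 0, 0],
  [0, 0, 0.025, 0, 0, 0, 0],
  [0, 0, 0.016, 0, 0, 0, 0],
  [0, 0, 0, 0, 0, 0, 0],
])

```text
t: 3.7
tcp_pos: [0.4505, 0.3671, 0.06]
tool_rot: [0.993, 0.118, -0.0, 0.0]
force: [-0.3, -1.1, 0.5]
finger_gap: 0.504
gripper_force: 0.0
```

Call:
apply_moves([
  [0, 0, 0, 0, 0, 0, 0.5],
  [0, 0, 0, 0, 0, 0, 1],
  [0, 0, 0, 0, 0, 0, 1],
  [0, 0, 0, 0, 0, 0, 1],
], force=40)

```text
t: 4.2
tcp_pos: [0.4514, 0.3674, 0.0613]
tool_rot: [0.993, 0.118, 0.001, -0.001]
force: [0.7, 0.2, 3.1]
finger_gap: 0.164
gripper_force: 45.6
```

```bash
python3 -c "
from h import *
st()"
```

```text
t 4.2 tcp [0.4514, 0.3674, 0.0613] yaw_y -76.4 F [0.7, 0.2, 3.1] T [0.11, -0.05, -0.02] gap 0.164 g 45.6 zax [0.002, 0.001, -1.0] q6 1.82
```

Call:
apply_moves([
  [0, 0, -0.02, 0, 0, 0, 1],
  [0, 0, -0.03, 0, 0, 0, 1],
  [0, 0, -0.02, 0, 0, -0.1, 1],
  [0, 0, 0, 0, 0, -0.177, 1],
  [0, 0, 0, 0, 0, -0.177, 1],
  [0, 0, 0, 0, 0, -0.177, 1],
  [0, 0, 0, 0, 0, -0.177, 1],
  [0, 0, 0, 0, 0, -0.177, 1],
], force=60)

```text
t: 5.2
tcp_pos: [0.4497, 0.3664, 0.1297]
tool_rot: [0.817, 0.576, -0.001, -0.0]
force: [-0.5, 0.0, -1.4]
finger_gap: 0.164
gripper_force: 62.1
```

Call:
apply_moves([
  [0, 0, 0, 0, 0, -0.177, 1],
  [0, 0, 0, 0, 0, -0.176, 1],
  [-0.04, 0.005, 0, 0, 0, 0, 1],
  [-0.055, 0.005, 0, 0, 0, 0, 1],
  [-0.055, 0.005, 0, 0, 0, 0, 1],
  [-0.055, 0.005, 0, 0, 0, 0, 1],
  [-0.055, 0.005, 0, 0, 0, 0, 1],
  [-0.055, 0.005, 0, 0, 0, 0, 1],
])

```text
t: 6.2
tcp_pos: [0.4815, 0.0504, 0.13]
tool_rot: [0.705, 0.709, -0.0, -0.0]
force: [0.2, -1.2, -1.4]
finger_gap: 0.16
gripper_force: 62.0
```

Call:
apply_moves([
  [-0.055, 0.005, 0, 0, 0, 0, 1],
  [-0.055, 0.005, 0, 0, 0, 0, 1],
  [0, 0, 0.03, 0, 0, 0, 1],
  [0, 0, 0.01, 0, 0, 0, 1],
  [0, 0, 0, 0, 0, 0, 1],
])

```text
t: 6.82
tcp_pos: [0.4913, -0.057, 0.0895]
tool_rot: [0.705, 0.709, -0.001, -0.002]
force: [0.1, -0.6, -0.3]
finger_gap: 0.165
gripper_force: 61.8
```

```bash
python3 - <<'E'
from h import *
s,r=st()
im=snapshot("top")[185:275,300:420,::-1]; im2=snapshot("scene")[160:250,280:410,::-1]
o=np.zeros((600,800,3),np.uint8);o[:300,:400]=cv2.resize(im,(400,300));o[:300,400:]=0
o=cv2.resize(im2,(800,554),interpolation=cv2.INTER_CUBIC); o[:150,:200]=cv2.resize(im,(200,150));cv2.imwrite("pics/c2.png",o)
E
```

```text
t 6.825 tcp [0.4913, -0.057, 0.0895] yaw_y 0.32 F [0.1, -0.6, -0.3] T [-0.03, -0.01, -0.05] gap 0.165 g 61.8 zax [-0.003, 0.001, -1.0] q6 -0.35
```

View pics/c2.png

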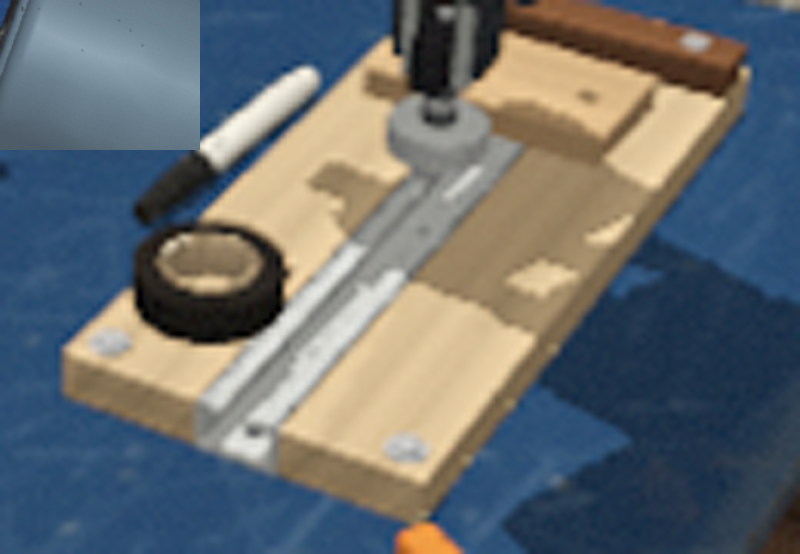

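The scene view shows the stop held with its collar at crop (440,125), above the track line, between slat and tape. I'll check the lateral offset numerically.

```bash
python3 - <<'E'
from h import *
k=800/130
f=lambda u,v,z:np.round(pw("scene",280+u/k,160+v/k,z)[:2],4)
print("collar top",f(440,122,.0695),"collar L/R",f(388,130,.063),f(490,130,.063))
print("strip end",f(198,403,.022),f(278,437,.022)); print("board corners",f(65,350,.022),f(428,487,.022))
print("strip edge at slat",f(523,145,.022),f(405,275,.022))
s=sense();print(np.round(s["q"],3))
E
```

```text
collar top [ 0.4874 -0.0567] collar L/R [ 0.5064 -0.0505] [ 0.472  -0.0716]
strip end [0.5088 0.0977] [0.4744 0.1002]
board corners [0.5676 0.0952] [0.4163 0.0977]
strip edge at slat [ 0.479  -0.1316] [ 0.4798 -0.0176]
[-0.341  0.587  1.875  0.     0.68  -0.348]
```

Call:
apply_moves([
  [0, 0.0035, 0, 0, 0, 0, 1],
  [0, 0, 0.012, 0, 0, 0, 1],
  [0, 0, 0.009, 0, 0, 0, 1],
  [0, 0, 0.002, 0, 0, 0, 1],
  [0, 0, 0.002, 0, 0, 0, 1],
  [0, 0, 0.001, 0, 0, 0, 1],
  [0, 0, 0, 0, 0, 0, 1],
])

```text
t: 7.8
tcp_pos: [0.4961, -0.058, 0.0644]
tool_rot: [0.705, 0.709, 0.0, 0.0]
force: [0.8, -0.3, -1.8]
finger_gap: 0.164
gripper_force: 62.0
```

```bash
python3 -c "
from h import *
st()"
```

```text
t 7.8 tcp [0.4961, -0.058, 0.0644] yaw_y 0.27 F [0.8, -0.3, -1.8] T [-0.03, 0.03, -0.02] gap 0.164 g 62.0 zax [0.0, -0.0, -1.0] q6 -0.35
```

Call:
apply_moves([
  [0, -0.001, 0, 0, 0, 0, 1],
  [0, 0, 0.001, 0, 0, 0, 1],
  [0, 0, 0.001, 0, 0, 0, 1],
  [0, 0, 0, 0, 0, 0, 1],
])

```text
t: 8.3
tcp_pos: [0.496, -0.0582, 0.0626]
tool_rot: [0.705, 0.709, 0.001, 0.001]
force: [1.0, 0.2, -0.2]
finger_gap: 0.162
gripper_force: 62.2
```

Call:
apply_moves([
  [0, 0, 0.001, 0, 0, 0, 1],
  [0, 0, 0, 0, 0, 0, 1],
])

```text
t: 8.55
tcp_pos: [0.496, -0.0582, 0.0613]
tool_rot: [0.705, 0.709, 0.001, 0.001]
force: [4.0, -0.5, -0.3]
finger_gap: 0.163
gripper_force: 62.1
```

Call:
apply_moves([
  [0, 0.0008, 0, 0, 0, 0, 1],
  [0, 0, 0.001, 0, 0, 0, 1],
  [0, 0, 0.001, 0, 0, 0, 1],
  [0, 0, 0, 0, 0, 0, 1],
])

```text
t: 9.05
tcp_pos: [0.4961, -0.0579, 0.0592]
tool_rot: [0.705, 0.709, 0.0, 0.0]
force: [2.3, -0.5, -1.1]
finger_gap: 0.162
gripper_force: 62.0
```

```bash
python3 -c "
from h import *
st()"
```

```text
t 9.05 tcp [0.4961, -0.0579, 0.0592] yaw_y 0.27 F [2.3, -0.5, -1.1] T [0.02, -0.63, -0.03] gap 0.162 g 62.0 zax [0.001, -0.0, -1.0] q6 -0.35
```

Call:
apply_moves([
  [0, 0.0005, 0.001, 0, 0, 0, 1],
  [0, 0, 0.001, 0, 0, 0, 1],
  [0, 0, 0.001, 0, 0, 0, 1],
  [0, 0, 0, 0, 0, 0, 1],
])

```text
t: 9.55
tcp_pos: [0.4962, -0.0578, 0.0561]
tool_rot: [0.705, 0.709, -0.0, -0.0]
force: [1.9, -0.1, -1.3]
finger_gap: 0.16
gripper_force: 62.2
```

Call:
apply_moves([
  [0, 0, 0.001, 0, 0, 0, 1],
  [0, 0, 0, 0, 0, 0, 1],
])

```text
t: 9.8
tcp_pos: [0.4962, -0.0579, 0.0554]
tool_rot: [0.705, 0.709, -0.0, -0.0]
force: [2.7, 0.1, 2.6]
finger_gap: 0.164
gripper_force: 62.6
```

```bash
python3 - <<'E'
from h import *
st()
E
```

```text
t 9.8 tcp [0.4962, -0.0579, 0.0554] yaw_y 0.28 F [2.7, 0.1, 2.6] T [0.06, -0.37, 0.01] gap 0.164 g 62.6 zax [-0.0, 0.0, -1.0] q6 -0.34
```

Call:
apply_moves([
  [0, 0.0007, -0.0008, 0, 0, 0, 1],
  [-0.006, 0, 0, 0, 0, 0, 1],
  [-0.01, 0, 0, 0, 0, 0, 1],
  [-0.01, 0, 0, 0, 0, 0, 1],
  [-0.01, 0, 0, 0, 0, 0, 1],
  [-0.006, 0, 0, 0, 0, 0, 1],
  [-0.004, 0, 0, 0, 0, 0, 1],
  [-0.004, 0, 0, 0, 0, 0, 1],
])

```text
t: 10.8
tcp_pos: [0.4971, -0.108, 0.0561]
tool_rot: [0.705, 0.709, -0.0, -0.0]
force: [0.5, -0.4, -1.2]
finger_gap: 0.168
gripper_force: 62.1
```

```bash
python3 - <<'E'
from h import *
st()
E
```

```text
t 10.8 tcp [0.4971, -0.108, 0.0561] yaw_y 0.28 F [0.5, -0.4, -1.2] T [-0.01, 0.02, -0.01] gap 0.168 g 62.1 zax [-0.0, 0.0, -1.0] q6 -0.44
```

Call:
apply_moves([
  [-0.003, 0, 0, 0, 0, 0, 1],
  [-0.003, 0, 0, 0, 0, 0, 1],
  [-0.003, 0, 0, 0, 0, 0, 1],
  [-0.003, 0, 0, 0, 0, 0, 1],
  [0, 0, 0, 0, 0, 0, 1],
])

```text
t: 11.42
tcp_pos: [0.4975, -0.1203, 0.0561]
tool_rot: [0.705, 0.709, -0.0, 0.0]
force: [0.6, 0.5, -0.9]
finger_gap: 0.165
gripper_force: 62.1
```

Call:
apply_moves([
  [-0.0015, 0, 0, 0, 0, 0, 1],
  [-0.0015, 0, 0, 0, 0, 0, 1],
  [0, 0, 0, 0, 0, 0, 1],
])

```text
t: 11.8
tcp_pos: [0.4973, -0.123, 0.0561]
tool_rot: [0.705, 0.709, -0.0, 0.0]
force: [0.6, -0.0, -1.7]
finger_gap: 0.159
gripper_force: 62.1
```

```bash
python3 - <<'E'
from h import *
st()
E
```

```text
t 11.8 tcp [0.4973, -0.123, 0.0561] yaw_y 0.27 F [0.6, -0.0, -1.7] T [0.08, 0.01, -0.01] gap 0.159 g 62.1 zax [0.0, -0.0, -1.0] q6 -0.47
```

Call:
apply_moves([
  [-0.001, 0, 0, 0, 0, 0, 1],
  [-0.001, 0, 0, 0, 0, 0, 1],
  [0, 0, 0, 0, 0, 0, 1],
])

```text
t: 12.18
tcp_pos: [0.4974, -0.125, 0.0561]
tool_rot: [0.705, 0.709, -0.0, 0.0]
force: [-0.0, 0.4, -1.5]
finger_gap: 0.157
gripper_force: 62.1
```

Call:
apply_moves([
  [-0.001, 0, 0, 0, 0, 0, 1],
  [-0.001, 0, 0, 0, 0, 0, 1],
  [0, 0, 0, 0, 0, 0, 1],
])

```text
t: 12.55
tcp_pos: [0.4974, -0.1271, 0.0561]
tool_rot: [0.705, 0.709, -0.0, 0.0]
force: [-0.5, 1.1, -1.7]
finger_gap: 0.159
gripper_force: 62.1
```

```bash
python3 - <<'E'
from h import *
st()
im=snapshot("top")[185:275,360:480,::-1]; im2=snapshot("scene")[130:220,300:430,::-1]
o=cv2.resize(im2,(800,554),interpolation=cv2.INTER_CUBIC); o[:150,:200]=cv2.resize(im,(200,150));cv2.imwrite("pics/c3.png",o)
E
```

```text
t 12.55 tcp [0.4974, -0.1271, 0.0561] yaw_y 0.27 F [-0.5, 1.1, -1.7] T [0.06, 0.01, 0.02] gap 0.159 g 62.1 zax [0.0, -0.0, -1.0] q6 -0.47
```

View pics/c3.png

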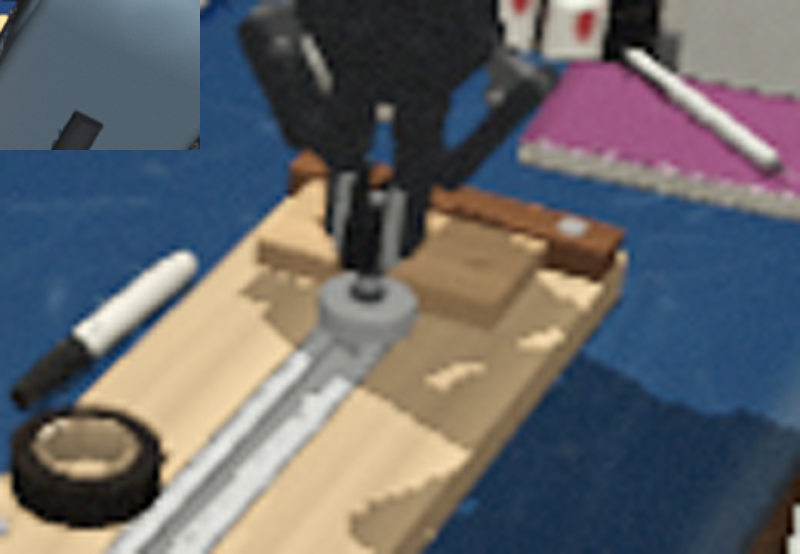

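The view shows the collar at (367,300) against the slat, with the slat's right end near the fence at (550,245). I'll keep pushing by feel.

Call:
apply_moves([
  [-0.001, 0, 0, 0, 0, 0, 1],
  [-0.001, 0, 0, 0, 0, 0, 1],
  [0, 0, 0, 0, 0, 0, 1],
])

```text
t: 13.02
tcp_pos: [0.4976, -0.1279, 0.0562]
tool_rot: [0.706, 0.708, 0.001, -0.0]
force: [2.2, 4.9, -1.0]
finger_gap: 0.163
gripper_force: 62.2
```

Call:
apply_moves([
  [-0.001, 0, 0, 0, 0, 0, 1],
  [0, 0, 0, 0, 0, 0, 1],
])

```text
t: 13.28
tcp_pos: [0.4975, -0.1281, 0.0562]
tool_rot: [0.706, 0.708, 0.001, -0.001]
force: [2.7, 8.1, 0.7]
finger_gap: 0.165
gripper_force: 62.3
```

Call:
apply_moves([
  [-0.001, 0, 0, 0, 0, 0, 1],
  [0, 0, 0, 0, 0, 0, 1],
])

```text
t: 13.52
tcp_pos: [0.4975, -0.1283, 0.0562]
tool_rot: [0.706, 0.708, 0.001, -0.001]
force: [4.4, 11.3, 0.6]
finger_gap: 0.159
gripper_force: 62.4
```

Call:
apply_moves([
  [0, 0, 0.0015, 0, 0, 0, 1],
  [0, 0, 0.0015, 0, 0, 0, 1],
  [0, 0, 0, 0, 0, 0, 1],
])

```text
t: 13.9
tcp_pos: [0.4975, -0.1283, 0.0539]
tool_rot: [0.706, 0.708, 0.001, -0.001]
force: [3.1, 11.6, 7.1]
finger_gap: 0.162
gripper_force: 63.4
```

```bash
python3 - <<'E'
from h import *
st()
E
```

```text
t 13.9 tcp [0.4975, -0.1283, 0.0539] yaw_y 0.17 F [3.1, 11.6, 7.1] T [2.18, -0.46, 0.04] gap 0.162 g 63.4 zax [0.0, 0.004, -1.0] q6 -0.48
```

Call:
apply_moves([
  [0, 0, 0.0014, 0, 0, 0, 1],
  [0, 0, 0.0014, 0, 0, 0, 1],
  [0, 0, 0, 0, 0, 0, 1],
])

```text
t: 14.28
tcp_pos: [0.4975, -0.1282, 0.0518]
tool_rot: [0.706, 0.708, 0.001, -0.001]
force: [1.7, 11.0, 12.7]
finger_gap: 0.167
gripper_force: 64.2
```

```bash
python3 - <<'E'
from h import *
st()
E
```

```text
t 14.275 tcp [0.4975, -0.1282, 0.0518] yaw_y 0.18 F [1.7, 11.0, 12.7] T [2.24, -0.32, 0.05] gap 0.167 g 64.2 zax [0.0, 0.004, -1.0] q6 -0.48
```

Call:
apply_moves([
  [0, 0, 0, 0, 0, 0.08, 1],
  [0, 0, 0, 0, 0, 0.12, 1],
  [0, 0, 0, 0, 0, 0.15, 1],
])

```text
t: 14.65
tcp_pos: [0.4991, -0.1283, 0.0521]
tool_rot: [0.82, 0.573, 0.002, 0.0]
force: [6.0, 13.9, 12.2]
finger_gap: 0.165
gripper_force: 64.0
```

```bash
python3 - <<'E'
from h import *
st()
E
```

```text
t 14.65 tcp [0.4991, -0.1283, 0.0521] yaw_y -20.12 F [6.0, 13.9, 12.2] T [2.7, -0.87, 0.29] gap 0.165 g 64.0 zax [0.004, 0.003, -1.0] q6 -0.13
```

Call:
apply_moves([
  [0, 0, 0, 0, 0, 0.15, 1],
  [0, 0, 0, 0, 0, 0.15, 1],
  [0, 0, 0, 0, 0, 0.1, 1],
])

```text
t: 15.02
tcp_pos: [0.4995, -0.1284, 0.0522]
tool_rot: [0.917, 0.399, 0.003, -0.0]
force: [5.2, 14.4, 12.4]
finger_gap: 0.161
gripper_force: 64.0
```

```bash
python3 - <<'E'
from h import *
s,r=st(); print(np.round(r.T@[1,0,0],3),np.round(r.T@[0,1,0],3))
E
```

```text
t 15.025 tcp [0.4995, -0.1284, 0.0522] yaw_y -42.96 F [5.2, 14.4, 12.4] T [2.7, -0.89, 0.3] gap 0.161 g 64.0 zax [0.005, 0.002, -1.0] q6 0.27
[0.682 0.732 0.005] [ 0.732 -0.682  0.002]
```

Call:
apply_moves([
  [0, 0, 0.0003, 0, 0, 0.15, 1],
  [0, 0, 0, 0, 0, 0.16, 1],
  [0, 0, 0, 0, 0, 0.16, 1],
  [0, 0, 0, 0, 0, 0.15, 1],
])

```text
t: 15.52
tcp_pos: [0.4994, -0.1289, 0.0519]
tool_rot: [0.995, 0.1, 0.002, -0.001]
force: [4.6, 11.9, 13.1]
finger_gap: 0.165
gripper_force: 64.0
```

```bash
python3 - <<'E'
from h import *
s,r=st(); print(np.round(r.T@[1,0,0],3),np.round(r.T@[0,1,0],3))
E
```

```text
t 15.525 tcp [0.4994, -0.1289, 0.0519] yaw_y -78.56 F [4.6, 11.9, 13.1] T [2.35, -0.65, 0.29] gap 0.165 g 64.0 zax [0.004, 0.002, -1.0] q6 0.89
[0.98  0.198 0.004] [ 0.198 -0.98   0.002]
```

Call:
apply_moves([
  [0, 0, 0, 0, 0, 0.1, 1],
  [0, 0, 0, 0, 0, 0.1, 1],
  [0, 0, 0, 0, 0, 0.05, 1],
  [0, 0, 0, 0, 0, 0, 1],
])

```text
t: 16.02
tcp_pos: [0.4989, -0.1291, 0.0519]
tool_rot: [1.0, -0.023, 0.002, -0.001]
force: [3.4, 10.2, 13.1]
finger_gap: 0.16
gripper_force: 64.1
```

```bash
python3 - <<'E'
from h import *
s,r=st()
E
```

```text
t 16.025 tcp [0.4989, -0.1291, 0.0519] yaw_y -92.63 F [3.4, 10.2, 13.1] T [2.12, -0.56, 0.11] gap 0.16 g 64.1 zax [0.004, 0.002, -1.0] q6 1.14
```

Call:
apply_moves([
  [0, 0.0008, 0, 0, 0, 0.04, 1],
  [0, 0, 0, 0, 0, 0.02, 1],
  [0, 0, 0, 0, 0, 0, 1],
])

```text
t: 16.4
tcp_pos: [0.4987, -0.1293, 0.0518]
tool_rot: [0.999, -0.053, 0.001, -0.001]
force: [4.3, 13.1, 13.0]
finger_gap: 0.16
gripper_force: 64.1
```

```bash
python3 - <<'E'
from h import *
s,r=st()
E
```

```text
t 16.4 tcp [0.4987, -0.1293, 0.0518] yaw_y -96.05 F [4.3, 13.1, 13.0] T [2.46, -0.69, 0.23] gap 0.16 g 64.1 zax [0.003, 0.003, -1.0] q6 1.2
```

Call:
apply_moves([
  [0, 0, 0, 0, 0, 0.03, 1],
  [0, 0, 0, 0, 0, 0, 1],
])

```text
t: 16.65
tcp_pos: [0.4986, -0.1293, 0.0518]
tool_rot: [0.998, -0.068, 0.001, -0.001]
force: [3.6, 12.7, 12.9]
finger_gap: 0.167
gripper_force: 64.1
```

```bash
python3 - <<'E'
from h import *
s,r=st()
E
```

```text
t 16.65 tcp [0.4986, -0.1293, 0.0518] yaw_y -97.76 F [3.6, 12.7, 12.9] T [2.48, -0.62, 0.27] gap 0.167 g 64.1 zax [0.003, 0.002, -1.0] q6 1.23
```

Call:
apply_moves([
  [0, 0, -0.001, 0, 0, -0.03, 1],
  [0, 0, -0.001, 0, 0, 0, 1],
  [0, 0, 0, 0, 0, 0, 1],
])

```text
t: 17.02
tcp_pos: [0.4984, -0.1293, 0.0526]
tool_rot: [0.999, -0.054, 0.001, -0.002]
force: [5.3, 10.7, 2.1]
finger_gap: 0.16
gripper_force: 62.5
```

```bash
python3 - <<'E'
from h import *
s,r=st()
E
```

```text
t 17.025 tcp [0.4984, -0.1293, 0.0526] yaw_y -96.15 F [5.3, 10.7, 2.1] T [2.2, -0.9, -0.1] gap 0.16 g 62.5 zax [0.002, 0.003, -1.0] q6 1.2
```

Call:
apply_moves([
  [0, 0, 0.001, 0, 0, 0, 1],
  [0, 0.001, 0, 0, 0, 0, 1],
  [0, 0, 0, 0, 0, 0, 1],
  [0, 0, -0.0007, 0, 0, 0, 1],
  [0, 0, -0.0007, 0, 0, 0, 1],
  [0, 0, 0, 0, 0, 0, 1],
])

```text
t: 17.77
tcp_pos: [0.4984, -0.1295, 0.0526]
tool_rot: [0.999, -0.054, 0.001, -0.002]
force: [6.7, 14.2, 0.6]
finger_gap: 0.163
gripper_force: 62.2
```

```bash
python3 - <<'E'
from h import *
s,r=st()
E
```

```text
t 17.775 tcp [0.4984, -0.1295, 0.0526] yaw_y -96.2 F [6.7, 14.2, 0.6] T [2.8, -1.23, -0.15] gap 0.163 g 62.2 zax [0.002, 0.005, -1.0] q6 1.2
```

Call:
apply_moves([
  [0.0015, 0, -0.0002, 0, 0, 0, 1],
  [0, -0.001, 0, 0, 0, 0, 1],
  [0, -0.001, 0, 0, 0, 0, 1],
  [0, 0, 0, 0, 0, 0, 1],
], force=20)

```text
t: 18.27
tcp_pos: [0.4985, -0.1291, 0.0526]
tool_rot: [0.999, -0.053, -0.001, -0.001]
force: [2.3, 6.8, 0.6]
finger_gap: 0.167
gripper_force: 62.3
```

```bash
python3 - <<'E'
from h import *
s,r=st()
E
```

```text
t 18.275 tcp [0.4985, -0.1291, 0.0526] yaw_y -96.08 F [2.3, 6.8, 0.6] T [1.29, -0.41, -0.17] gap 0.167 g 62.3 zax [-0.001, 0.003, -1.0] q6 1.2
```

Call:
apply_moves([
  [0, -0.001, 0, 0, 0, 0, 0.5],
  [0, -0.0007, 0, 0, 0, 0, 0.2],
  [0, 0, 0, 0, 0, 0, 0.1],
  [0, 0, 0, 0, 0, 0, 0.1],
  [0, 0, -0.02, 0, 0, 0, 0.1],
  [0, 0, -0.05, 0, 0, 0, 0.1],
  [0, 0, -0.06, 0, 0, 0, 0.1],
  [0, 0, 0, 0, 0, 0, 0.1],
])

```text
t: 19.27
tcp_pos: [0.5022, -0.1308, 0.1872]
tool_rot: [0.999, -0.052, 0.005, 0.002]
force: [0.9, 0.5, -0.2]
finger_gap: 0.449
gripper_force: 0.0
```

Call:
apply_moves([
  [-0.02, -0.055, 0, 0, 0, 0, 0],
  [-0.02, -0.055, 0, 0, 0, 0, 0],
  [-0.02, -0.055, 0, 0, 0, 0, 0],
  [-0.02, -0.055, 0, 0, 0, 0, 0],
  [0, -0.055, 0, 0, 0, 0, 0],
  [0, -0.055, 0, 0, 0, 0, 0],
  [0, 0, 0, 0, 0, 0, 0],
])

```text
t: 20.15
tcp_pos: [0.4535, 0.2104, 0.1818]
tool_rot: [0.999, -0.049, -0.0, -0.0]
force: [-0.5, 0.2, -0.0]
finger_gap: 0.496
gripper_force: 0.0
```

```bash
python3 - <<'E'
from h import *
st()
im=snapshot("top")[180:275,375:475,::-1]; im2=snapshot("scene")[130:220,310:410,::-1]
o=np.zeros((380,800,3),np.uint8);o[:,:400]=cv2.resize(im,(400,380),interpolation=cv2.INTER_CUBIC);o[:360,400:]=cv2.resize(im2,(400,360),interpolation=cv2.INTER_CUBIC);cv2.imwrite("pics/c4.png",o)
E
```

```text
t 20.15 tcp [0.4535, 0.2104, 0.1818] yaw_y -95.65 F [-0.5, 0.2, -0.0] T [-0.04, 0.03, -0.05] gap 0.496 g 0.0 zax [-0.0, 0.0, -1.0] q6 1.88
```

View pics/c4.png

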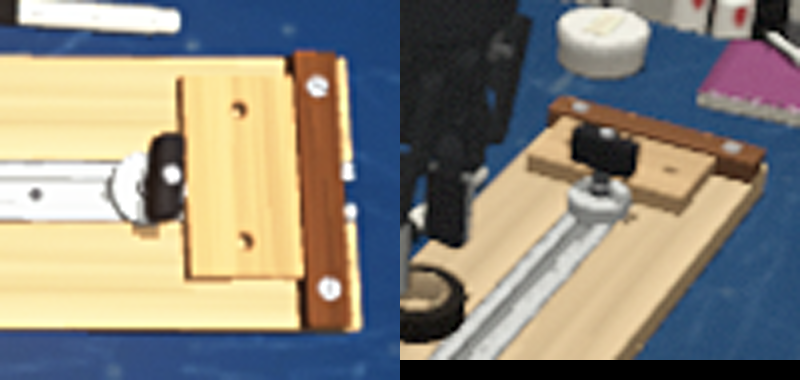

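The slat lies square against the fence, the collar touches it at (140,190), and the handle stands across the track. The jig and bystanders in view are unmoved.

```bash
python3 -c "
from station import *
print(sign_off())"
```

```text
the job is handed in; nothing more can be done
None
```

The slat is pushed home and looks square against the fence in the last pictures, with the T-stop locked behind it. I pushed at about 14 N while locking it, but I did not measure how tightly the slat is held after letting go. The job was handed in at about 20 s, with the robot clear.

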